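Peel the top donor tray off its clinging stack and show it over the light panel

TASK

The marker standing in the top tray of the lilac stack goes back into the steel pen pot first. Then peel the top tray off the clinging stack by its yellow tab: raise that corner while the opposite corner still sits in the stack, leaving the rest of the stack standing in its place. Finish while holding the tray still and about level, right way up, well clear above the middle of the blue-framed light panel (about 20 cm up), and keep holding it; leave the jar, the tape roll and everything else on the bench where they are.

Things in the scene. Friction and masses are not known exactly. Their poses are not given: they have to be found in the camera images.
- marker_middle (a point): Middle of the white marker with a red cap, a straight round rod 135 mm long, 15 mm in diameter, 22 g. It starts standing upright, cap up, in the tray's round well (bore 20 mm, 45 mm deep, so the marker's lower third is in it); this point is half-way along it, 67.5 mm above its foot. z runs along it to the cap.
- pot: Steel pen pot, an open cup fixed to the bench, 95 mm high, mouth 68 mm across outside and 62 mm inside, narrower at the foot, empty. Origin at the centre of its underside, on the bench.
- tray: Top tray, 120 g: lilac, formed, 200 (its x) x 150 (its y) mm over the rim, 25 mm deep, sloping walls. Origin at the centre of its underside, z up. Marker well at x 45, y -22 mm, rising 45 mm above the underside; yellow tab on the rim corner at -x, +y. It starts in the stack, underside 48 mm over the bench; turned about its opposite corner by 0.15 rad, tab up, then lifted, it comes free.
- tab (a point): Grasp point of the yellow tab: upright flat tab on the tray's corner, 8 mm thick, 24 mm wide, 42 mm above the rim; the point is mid-thickness, mid-width, 26 mm above the rim. Its width runs along the diagonal to the opposite corner; pinch its thickness from above, level and square to that diagonal. Tray's axes; it lies at tray x -88.8, y +66.6, z +51 mm.
- tab_corner (a point): Outer corner of the tray's rim at the yellow tab, on top of the rim, 25 mm above the tray's underside (tray x -100, y +75 mm).
- far_corner (a point): Outer corner of the tray's rim opposite the tab, on top of the rim (tray x +100, y -75 mm).
- tray_middle (a point): Middle of the tray at rim height, 25 mm above the centre of its underside.
- stack: The lower trays, clinging together: one loose lilac stack, 1.5 kg, 65 mm high, 200 (x) x 150 (y) mm. Origin at the centre of its underside, z up, same yaw as the tray in it. Four grey sprung lugs on its long sides, up to 83 mm high, none within 60 mm of the tab, clip over the tray's rim; each lets go at a few N, in turn in a peel. A straight pull must beat all four at once, about 10 N.
- panel: Light panel: flat white lit plate in a blue frame, 210 (x) x 170 (y) x 10 mm, fixed to the bench. Origin at the centre of its underside.
- jar: Bystander: closed amber jar, 56 mm across, 85 mm high, standing beside the pot. Origin at the centre of its underside.
- tape: Bystander: green roll of tape lying flat between the stack and the panel, 72 mm across, 24 mm high, loose. Origin at the centre of its underside.
Mind the look-alikes: they are no part of the job. What is shaped like the stack but green is not meant. Leave any turquoise look-alike of the pot alone.

How it is judged:
By the outcome, as a careful person would: the job done as asked, in the order asked, and still so for the second after the job is handed in, while the arm keeps its last pose, push and grip.
It also fails if it takes over 58 s, if anything falls off the work surface, if the arm or the gripper's body presses on something with over 40 N, if the wrist force passes 120 N, or if a joint passes its speed limit or range.

ROBOT

A 7-joint arm with a two-finger parallel gripper is mounted at the origin on the work surface. World frame = base frame: x ahead of the robot, y to its left, z up, the work surface at z = 0. Lengths are in m, angles in rad, forces in N, time in s.
With the tool pointing down it reaches from about 0.4 to 0.85 m from the base axis. Payload 4.5 kg.
Tool frame: the origin (TCP) lies midway between the tips of the shut fingers; the grasp point (between the pads) lies 19 mm behind it; x points along the fingers, y is the direction in which the jaws open and shut, and the axes are right-handed (so a half turn about x gives the same grasp; the last joint's range is limited). The gripper opens to 88 mm and grips with 3 to 60 N. Pads are 18 mm wide; open, the fingers measure 123 mm over their backs; the gripper's body (75 mm by 187 mm) begins 45 mm behind the grasp point.
Start: joints at [-1.109, 0.689, -0.195, 1.565, 0.157, 0.902, -0.215], TCP at [0.259, 0.569, 0.239] pointing down, gripper open.
Joint ranges: [-3.01, 3.01], [-0.46, 2.08], [-1.47, 1.51], [0.13, 2.56], [-1, 4.14], [0.04, 2.09], [-2.66, 2.66]. Speed limits (rad/s): [2.57, 2.57, 3.14, 3.14, 3.14, 3.14, 3.14].

INTERFACE

Orientations are given as a unit quaternion [x, y, z, w].
In Python, from plant import r gives the robot as it stands.
- The arm moves only by the tool arm_command, never from a script. Its argument "moves" is a list of rows, each a list of 7 numbers: the shift along the tool's x, y, z in m, then the turn, a rotation vector about the tool's x, y, z in rad, then the finger opening in m, from 0 to 0.0881. In form: [[x, y, z, wx, wy, wz, gripper], ...]. A call has exactly 5 rows; each row is the pose to reach, as a shift and turn from the pose commanded when the call began, along the tool's axes at that moment; what a row does not reach only later rows make up. A row lasts 1/12 s, in which the tool goes at most 41.7 mm and 7.16 degrees, less where a joint would pass 70% of its speed; a pose out of reach is approached as far as the arm can. A call with a gripper value outside its range is refused whole. The fingers move at their own pace and stop on an object; the grip force is fixed at half the most. Time passes only in rows, so rows that repeat a pose let the fingers close, or fill a call up. It gives the time, the measured TCP pose, the force and the opening at its end, in the units of the state.
- r.state(): the state, without advancing time (a new reading comes with each control period).
- r.camera(name): name is "scene" or "top" or "wrist"; returns the picture (420x560x3 uint8, blue, green, red); there is no depth.
- r.calibration(name): a dict with "K" (3x3 intrinsics, pixels), "extrinsics" (4x4, takes a point from world to camera coordinates); the wrist camera has in their place "hand_eye" (4x4, takes a point from camera to tool coordinates, whose origin is the TCP and whose axes are the tool frame's). Camera axes: x right, y up, looking along -z (the intrinsics and any distortion apply to the point x, -y, -z); pixel columns grow to the right and rows downward; lengths in m; the calibration is good to about 2 mm. A picture is of the moment at which its call begins: read the wrist's pose just before it. calibration takes no time and is no camera call.
- r.hand_in(): hands the job in, once; it reports no verdict.
The state is a dict: "time": time; "joints": joint angles; "joint_vel": joint speeds; "tau": joint torques, N m; "position": TCP position; "ee_rot": TCP orientation; "force": force on the tool from outside, world axes, zero at the start; "ft_torque": the same for the moment, N m; "gripper_width": finger opening in m.
Only numpy, scipy, OpenCV 4.12 (cv2) and the standard library are available. Lean on these libraries where they do the work, as an engineer would, in place of code of your own. Each camera call takes 0.05 s, during which the arm holds its last target.

## Working session

There is one attempt and no reset: what is moved stays moved. The work goes in short steps, Python scripts to look and compute and a tool call to move; the robot and the scene stay as the last step left them, time stands still between calls to the robot, and variables do not carry over. Pictures are saved under pics/ and viewed, and the job is handed in when it is done.

Besides the shell and the picture viewer there is one more tool, called after "Emit:" in YAML: its name, and indented under it one key for each argument. arm_command: Moves the arm, as the interface text tells. Its arguments: {"type":"object","properties":{"moves":{"type":"array"}},"required":["moves"]}

```bash
mkdir -p pics; ls; python3 - <<'E'
from plant import r
import cv2,numpy as np
s=r.state()
for k in s: print(k,np.round(s[k],4))
for n in ("scene","top","wrist"):
    c=r.calibration(n)
    print(n,{k:np.round(v,4).tolist() if not isinstance(v,str) else v for k,v in c.items()})
    cv2.imwrite(f"pics/{n}0.png",r.camera(n))
E
```

```text
pics
time 0.0
joints [-1.1092  0.69   -0.1945  1.5664  0.1573  0.9025 -0.2151]
joint_vel [ 0.001  -0.0002 -0.0003 -0.0001  0.0013 -0.0006  0.0011]
tau [-1.00000e-04 -5.27568e+01 -1.26650e+00 -1.53437e+01 -5.25000e-02
  6.30000e-03  2.00000e-04]
position [0.2591 0.5681 0.2379]
ee_rot [ 0.1494  0.6911 -0.1507  0.6909]
force [-0.2684  0.3023 -0.2136]
ft_torque [ 0.0157  0.002  -0.0012]
gripper_width 0.0879
scene {'K': [[413.2999, 0.0, 278.48], [0.0, 413.2999, 206.6476], [0.0, 0.0, 1.0]], 'extrinsics': [[-0.4702, 0.8824, 0.0158, 0.2483], [-0.5256, -0.2944, 0.7982, 0.1745], [0.709, 0.367, 0.6022, -1.2566], [0.0, 0.0, 0.0, 1.0]]}
top {'K': [[431.4385, 0.0, 275.9274], [0.0, 431.4385, 212.5862], [0.0, 0.0, 1.0]], 'extrinsics': [[0.0231, -0.9997, 0.0124, -0.032], [0.9842, 0.0249, 0.1751, -0.4764], [-0.1754, 0.0082, 0.9845, -1.1521], [0.0, 0.0, 0.0, 1.0]]}
wrist {'K': [[330.8218, 0.0, 282.7903], [0.0, 330.8218, 210.1137], [0.0, 0.0, 1.0]], 'hand_eye': [[-0.0001, 0.3165, -0.9486, -0.1463], [1.0, -0.0001, -0.0002, 0.0002], [-0.0002, -0.9486, -0.3165, -0.0849], [0.0, 0.0, 0.0, 1.0]]}
```

View pics/scene0.png

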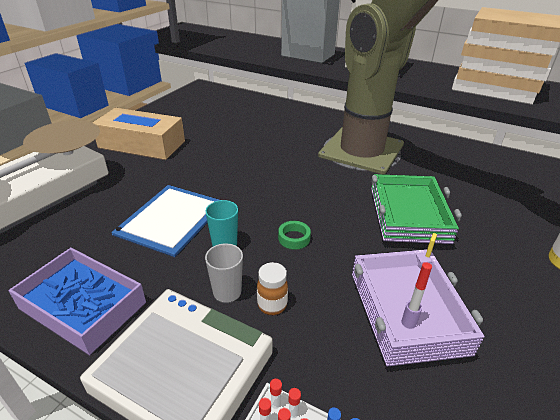

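View pics/top0.png

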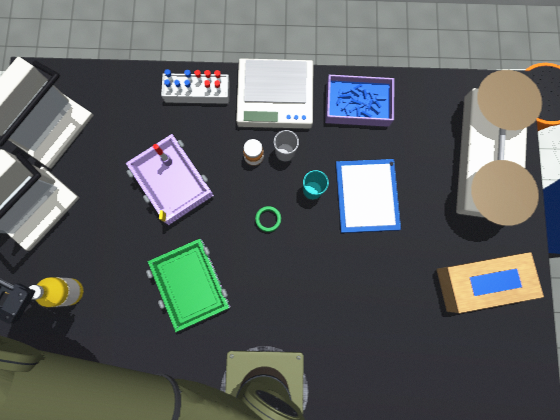

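View pics/wrist0.png

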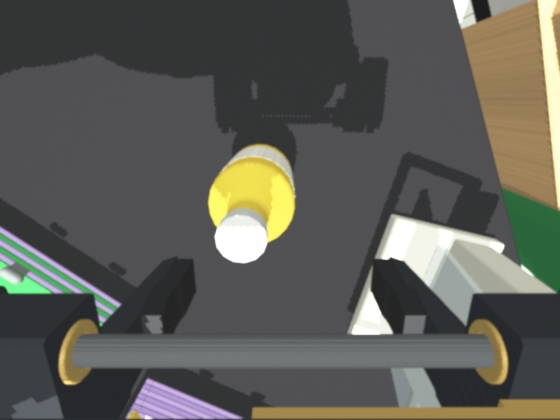

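Top view: the lilac tray is near (170,179), the red cap (157,149), the yellow tab (162,215), the steel pot (286,146), the jar (254,152), the panel (368,195) and the tape (268,218). Next I'll measure them.

```bash
cat > h.py <<'E'
import numpy as np,cv2
from plant import r
from scipy.spatial.transform import Rotation as R
def cam(n,s=None):
    c=r.calibration(n);K=np.array(c["K"])
    if n=="wrist":
        H=np.array(c["hand_eye"]);T=np.eye(4);T[:3,:3]=R.from_quat(s["ee_rot"]).as_matrix();T[:3,3]=s["position"]
        E=np.linalg.inv(T@H)
    else: E=np.array(c["extrinsics"])
    return K,E
def ray(n,uv,s=None):
    K,E=cam(n,s);u,v=uv
    d=np.array([(u-K[0,2])/K[0,0],-(v-K[1,2])/K[1,1],-1.])
    Rm=E[:3,:3];return -Rm.T@E[:3,3],Rm.T@d/np.linalg.norm(d)
def onz(n,uv,z,s=None):
    o,d=ray(n,uv,s);return o+d*(z-o[2])/d[2]
def tri(rs):
    A=np.zeros((3,3));b=np.zeros(3)
    for o,d in rs:
        P=np.eye(3)-np.outer(d,d);A+=P;b+=P@o
    p=np.linalg.solve(A,b);return p,[np.linalg.norm((np.eye(3)-np.outer(d,d))@(p-o)) for o,d in rs]
def proj(n,p,s=None):
    K,E=cam(n,s);c=E[:3,:3]@np.asarray(p)+E[:3,3]
    return np.array([K[0,0]*c[0]/-c[2]+K[0,2],K[1,1]*-c[1]/-c[2]+K[1,2]])
def mask(im,lo,hi,roi):
    h=cv2.cvtColor(im,cv2.COLOR_BGR2HSV);m=cv2.inRange(h,np.array(lo),np.array(hi))
    o=np.zeros_like(m);x0,y0,x1,y1=roi;o[y0:y1,x0:x1]=m[y0:y1,x0:x1];return o
def cen(m):
    y,x=np.nonzero(m);return np.array([x.mean(),y.mean()]),len(x),(x.min(),y.min(),x.max(),y.max())
E
python3 - <<'E'
from h import *
t=cv2.imread("pics/top0.png");s=cv2.imread("pics/scene0.png")
Y=([20,120,80],[35,255,255])
RD=([0,150,80],[8,255,255])
m1=mask(t,*Y,(140,195,185,230));m2=mask(s,*Y,(415,225,450,265))
a,b=cen(m1),cen(m2);print("tab",a,b);print(tri([ray("top",a[0]),ray("scene",b[0])]))
m1=mask(t,*RD,(140,130,185,170));m2=mask(s,*RD,(405,250,445,300))
a,b=cen(m1),cen(m2);print("cap",a,b);print(tri([ray("top",a[0]),ray("scene",b[0])]))
# tray
m=mask(t,[120,20,90],[150,160,255],(110,120,225,235));m=cv2.morphologyEx(m,cv2.MORPH_CLOSE,np.ones((9,9)))
c=max(cv2.findContours(m,0,2)[0],key=cv2.contourArea)
bx=cv2.boxPoints(cv2.minAreaRect(c));print(bx)
P=np.array([onz("top",q,.073) for q in bx]);print(P.round(4),P.mean(0),[np.linalg.norm(P[i]-P[i-1]) for i in range(4)])
m=mask(t,[105,150,60],[125,255,255],(325,150,410,240))
c=max(cv2.findContours(m,0,2)[0],key=cv2.contourArea)
bx=cv2.boxPoints(cv2.minAreaRect(c));P=np.array([onz("top",q,.01) for q in bx]);print("panel",P.round(4),P.mean(0),[np.linalg.norm(P[i]-P[i-1]) for i in range(4)])
big=np.hstack([cv2.resize(t[115:235,115:225],None,fx=4,fy=4,interpolation=2),cv2.resize(t[115:235,235:325],None,fx=4,fy=4,interpolation=2)]);cv2.imwrite("pics/tz.png",big)
big=np.hstack([cv2.resize(s[225:375,345:485],None,fx=3,fy=3,interpolation=2),cv2.resize(s[190:340,195:305],None,fx=3,fy=3,interpolation=2)]);cv2.imwrite("pics/sz.png",big)
E
```

```text
tab (array([161.93220339, 215.6440678 ]), 59, (np.int64(159), np.int64(210), np.int64(165), np.int64(220))) (array([430.84615385, 244.4017094 ]), 117, (np.int64(426), np.int64(233), np.int64(436), np.int64(256)))
(array([0.45193349, 0.28101337, 0.09380681]), [np.float64(0.0009383256061547157), np.float64(0.0009383256061547319)])
cap (array([157.29545455, 148.95454545]), 44, (np.int64(153), np.int64(144), np.int64(162), np.int64(154))) (array([423.21031746, 275.96825397]), 252, (np.int64(416), np.int64(263), np.int64(431), np.int64(289)))
(array([0.61279743, 0.28728033, 0.16067659]), [np.float64(0.0008035619692840318), np.float64(0.0008035619692840913)])
[[124.476685 162.6114  ]
 [172.32745  131.32436 ]
 [213.83212  194.80208 ]
 [165.98135  226.08913 ]]
[[0.6001 0.3979 0.073 ]
 [0.6937 0.2731 0.073 ]
 [0.5163 0.1492 0.073 ]
 [0.4275 0.2727 0.073 ]] [0.55940171 0.27323459 0.073     ] [np.float64(0.21326784117980196), np.float64(0.1560185543472434), np.float64(0.21643184494221407), np.float64(0.15208409971942946)]
panel [[ 0.6395 -0.1897  0.01  ]
 [ 0.6577 -0.3654  0.01  ]
 [ 0.4422 -0.3753  0.01  ]
 [ 0.4253 -0.2048  0.01  ]] [ 0.54115059 -0.28380566  0.01      ] [np.float64(0.21472417958914902), np.float64(0.176648532710525), np.float64(0.21572956508471716), np.float64(0.17133986056029152)]
```

View pics/tz.png

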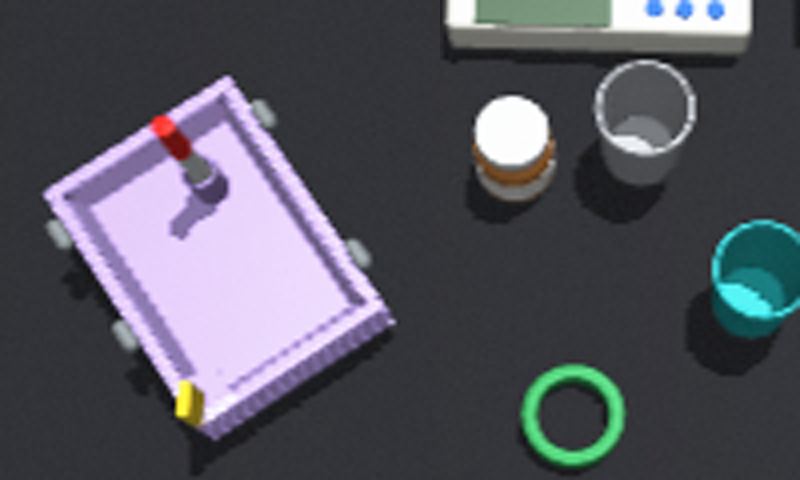

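View pics/sz.png

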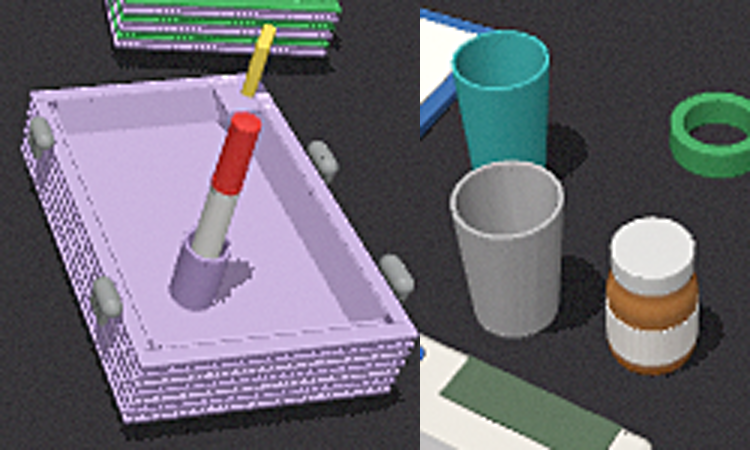

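```bash
cat >> h.py <<'E'
def plan(pos,Rt,s=None):
    s=s or r.state();Rc=R.from_quat(s["ee_rot"]);p=Rc.inv().apply(np.asarray(pos)-s["position"])
    w=(Rc.inv()*Rt).as_rotvec()
    print("shift",p.round(4),"|",round(np.linalg.norm(p),3),"rotvec",w.round(4),"deg",np.degrees(np.linalg.norm(w)).round(1));return p,w
def down(a):  # tool x down, tool y at world angle a
    y=np.array([np.cos(a),np.sin(a),0]);x=np.array([0,0,-1.]);return R.from_matrix(np.c_[x,y,np.cross(x,y)])
def show(s):
    Rc=R.from_quat(s["ee_rot"]).as_matrix();print("t",round(float(s["time"]),2),"pos",np.round(s["position"],4),"x",Rc[:,0].round(3),"yang",round(np.arctan2(Rc[1,1],Rc[0,1]),3),"F",np.round(s["force"],1),"T",np.round(s["ft_torque"],2),"w",round(float(s["gripper_width"]),4))
E
python3 - <<'E'
from h import *
print("pot rim",tri([ray("top",(286.2,142.5)),ray("scene",(224.3,256.7))]), onz("top",(286.2,142.5),.095),onz("scene",(224.3,256.7),.095))
print("jar top",onz("top",(128-110+235.,131/4+115),.085))
t=cv2.imread("pics/top0.png")
s=r.state();show(s)
for a in(0,np.pi/2-.019,-np.pi/2-.019): plan((.613,.287,.25),down(a),s)
E
```

```text
pot rim (array([ 0.66337725, -0.04236047,  0.08942077]), [np.float64(0.0015064256281643873), np.float64(0.0015064256281643019)]) [ 0.66219069 -0.04352274  0.095     ] [ 0.66757635 -0.03730942  0.095     ]
jar top [0.64817059 0.04683966 0.085     ]
t 0.15 pos [0.2591 0.5682 0.2381] x [-0.    -0.001 -1.   ] yang 1.143 F [-0.2  0.1  0.4] T [-0.   -0.03  0.  ] w 0.0882
shift [-0.0117 -0.1091  0.4387] | 0.452 rotvec [1.1431e+00 9.0000e-04 1.2000e-03] deg 65.5
shift [-0.0117 -0.1091  0.4387] | 0.452 rotvec [-4.087e-01 -2.000e-04  1.400e-03] deg 23.4
shift [-0.0117 -0.1091  0.4387] | 0.452 rotvec [2.7329e+00 1.9000e-03 2.0000e-04] deg 156.6
```

Emit:
arm_command:
  moves:
    - [-0.001,-0.009,0.036,-0.08,0,0,0.05]
    - [-0.002,-0.018,0.073,-0.16,0,0,0.05]
    - [-0.003,-0.027,0.11,-0.24,0,0,0.05]
    - [-0.004,-0.036,0.146,-0.33,0,0,0.05]
    - [-0.005,-0.045,0.183,-0.41,0,0,0.05]

```text
time: 0.57
position: [0.4081, 0.4505, 0.2435]
ee_rot: [0.004, 0.707, -0.005, 0.707]
force: [0.6, 0.4, -0.3]
gripper_width: 0.0567
```

```bash
python3 - <<'E'
from h import *
s=r.state();show(s);plan((.56,.286,.25),down(np.pi/2-.019),s)
E
```

```text
t 0.57 pos [0.4081 0.4505 0.2435] x [-0.    -0.001 -1.   ] yang 1.558 F [ 0.6  0.4 -0.3] T [0.   0.01 0.01] w 0.0567
shift [-0.0064 -0.1625  0.154 ] | 0.224 rotvec [ 0.006  -0.0003  0.0005] deg 0.3
```

Emit:
arm_command:
  moves:
    - [-0.001,-0.027,0.025,0,0,0,0.05]
    - [-0.002,-0.054,0.05,0,0,0,0.05]
    - [-0.004,-0.081,0.075,0,0,0,0.05]
    - [-0.005,-0.108,0.1,0,0,0,0.05]
    - [-0.006,-0.135,0.125,0,0,0,0.05]

```text
time: 0.98
position: [0.5306, 0.3129, 0.2496]
ee_rot: [0.006, 0.707, -0.006, 0.707]
force: [0.3, 0.2, -1.1]
gripper_width: 0.05
```

Emit:
arm_command:
  moves:
    - [0,-0.015,0.01,0,0,0,0.05]
    - [0,-0.022,0.015,0,0,0,0.05]
    - [0,-0.022,0.015,0,0,0,0.05]
    - [0,-0.022,0.015,0,0,0,0.05]
    - [0,-0.022,0.015,0,0,0,0.05]

```text
time: 1.4
position: [0.5425, 0.2949, 0.2497]
ee_rot: [0.006, 0.708, -0.004, 0.707]
force: [-0.4, 0.2, -0.6]
gripper_width: 0.0502
```

```bash
python3 - <<'E'
from h import *
s=r.state();show(s);w=r.camera("wrist");cv2.imwrite("pics/w1.png",w);np.save("w1.npy",s,allow_pickle=True)
print("expected cap",proj("wrist",(.613,.287,.183),s),"tab",proj("wrist",(.452,.281,.115),s))
E
```

```text
t 1.4 pos [0.5425 0.2949 0.2497] x [-0.001  0.002 -1.   ] yang 1.557 F [-0.4  0.2 -0.6] T [ 0.07 -0.03 -0.03] w 0.0502
expected cap [271.97107986 315.31096143] tab [262.05148219  92.40134361]
```

View pics/w1.png

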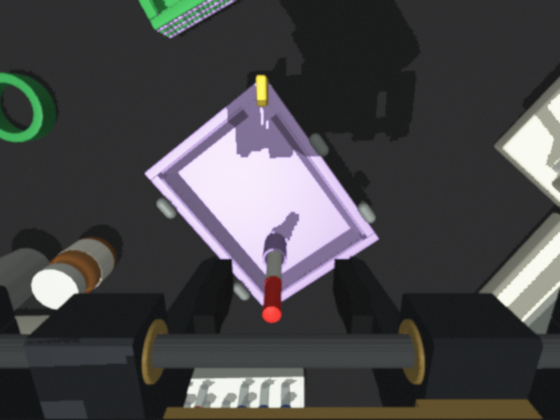

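The red cap top is at (272,315) and the tab at (262,90), both within 2 px of my predictions. Going on to the marker.

```bash
python3 - <<'E'
from h import *
s=r.state();D=down(np.pi/2-.019);plan((.613,.287,.25),D,s);plan((.613,.287,.136),D,s)
w=cv2.imread("pics/w1.png");c=cen(mask(w,[0,150,80],[8,255,255],(250,260,290,330)));print(c)
# top disc of cap & tab top by rays
print(onz("wrist",(272,315),.183,s))
c=cen(mask(w,[20,120,80],[35,255,255],(245,65,280,110)));print(c,onz("wrist",c[0],.105,s),proj("wrist",(.452,.281,.094),s))
E
```

```text
shift [-0.0003 -0.0069  0.0705] | 0.071 rotvec [ 0.0051 -0.001  -0.0015] deg 0.3
shift [ 0.1137 -0.0071  0.0706] | 0.134 rotvec [ 0.0051 -0.001  -0.0015] deg 0.3
(array([272.09672831, 300.69416785]), 703, (np.int64(262), np.int64(276), np.int64(281), np.int64(322)))
[0.61290761 0.28700114 0.183     ]
(array([261.62643678,  89.22126437]), 348, (np.int64(255), np.int64(74), np.int64(267), np.int64(105))) [0.44944685 0.28010791 0.105     ] [263.51066224  92.75789289]
```

Emit:
arm_command:
  moves:
    - [0,-0.003,0.03,0,0,0,0.05]
    - [0,-0.007,0.06,0,0,0,0.05]
    - [0,-0.007,0.0705,0,0,0,0.05]
    - [0,-0.007,0.0705,0,0,0,0.05]
    - [0.01,-0.007,0.0705,0,0,0,0.05]

```text
time: 1.87
position: [0.6145, 0.2866, 0.241]
ee_rot: [0.007, 0.706, -0.005, 0.708]
force: [0.4, 0.5, 1.1]
gripper_width: 0.0498
```

Emit:
arm_command:
  moves:
    - [0.025,0,0,0,0,0,0.05]
    - [0.05,0,0,0,0,0,0.05]
    - [0.075,0,0,0,0,0,0.05]
    - [0.095,0,0,0,0,0,0.05]
    - [0.104,0,0,0,0,0,0.05]

```text
time: 2.28
position: [0.6105, 0.2847, 0.1323]
ee_rot: [0.004, 0.709, -0.006, 0.705]
force: [-0.2, 0.2, -0.3]
gripper_width: 0.0503
```

```bash
python3 - <<'E'
from h import *
s=r.state();show(s);w=r.camera("wrist");cv2.imwrite("pics/w2.png",w)
E
```

```text
t 2.28 pos [0.6105 0.2847 0.1323] x [-0.006 -0.002 -1.   ] yang 1.556 F [-0.2  0.2 -0.3] T [-0.01 -0.01  0.02] w 0.0503
```

View pics/w2.png

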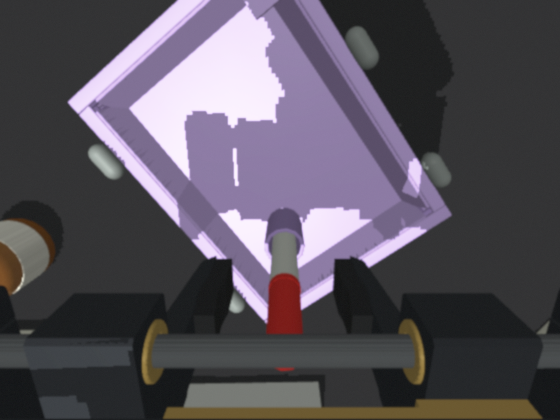

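The marker is centred between the fingers at column 285. Closing on it.

Emit:
arm_command:
  moves:
    - [0,0,0.001,0,0,0,0.01]
    - [0,0,0.001,0,0,0,0.01]
    - [0,0,0.001,0,0,0,0.01]
    - [0,0,0.001,0,0,0,0.01]
    - [0,0,0.001,0,0,0,0.01]

```text
time: 2.75
position: [0.6162, 0.2844, 0.1369]
ee_rot: [0.007, 0.706, -0.006, 0.708]
force: [-0.2, -0.6, -0.3]
gripper_width: 0.0186
```

Emit:
arm_command:
  moves:
    - [-0.015,0,0,0,0,0,0.01]
    - [-0.03,0,0,0,0,0,0.01]
    - [-0.045,0,0,0,0,0,0.01]
    - [-0.06,0,0,0,0,0,0.01]
    - [-0.08,0,0,0,0,0,0.01]

```text
time: 3.17
position: [0.6152, 0.2837, 0.2161]
ee_rot: [0.006, 0.707, -0.007, 0.707]
force: [0.2, -0.4, -0.6]
gripper_width: 0.0138
```

```bash
python3 - <<'E'
from h import *
s=r.state();show(s);plan((.665,-.041,.24),down(np.pi/2-.019),s);w=r.camera("wrist");cv2.imwrite("pics/w3.png",w)
E
```

```text
t 3.17 pos [0.6152 0.2837 0.2161] x [-0.001 -0.001 -1.   ] yang 1.553 F [ 0.2 -0.4 -0.6] T [ 0.04 -0.05  0.06] w 0.0138
shift [-0.0238 -0.3238  0.0556] | 0.329 rotvec [ 0.0012 -0.0011  0.0006] deg 0.1
```

View pics/w3.png

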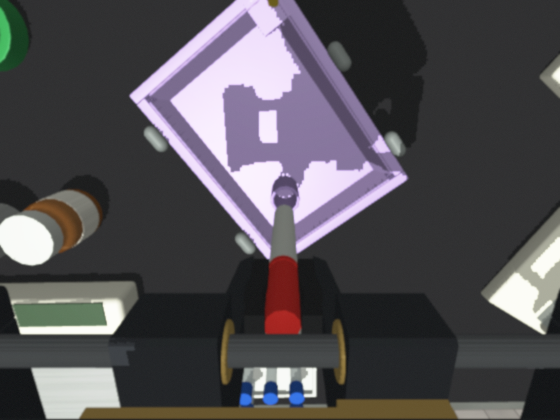

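```bash
python3 - <<'E'
from h import *
s=r.state();show(s);w=r.camera("scene");cv2.imwrite("pics/s3.png",cv2.resize(w[150:370,330:530],None,fx=3,fy=3)[:600]);t=r.camera("top");cv2.imwrite("pics/t3.png",t)
for z in (.1,.12,.14,.16,.18,.2,.22,.24): print(z,proj("scene",(.6152,.2837,z)).round(1),proj("wrist",(.6152,.2837,z),s).round(1))
E
```

```text
t 3.22 pos [0.6175 0.2853 0.2211] x [ 0.006  0.004 -1.   ] yang 1.553 F [0.6 0.7 2.4] T [ 0.08 -0.12  0.03] w 0.0138
0.1 [411.4 302.8] [279.  201.6]
0.12 [414.1 294.3] [278.8 209.1]
0.14 [416.9 285.5] [278.6 217.9]
0.16 [419.8 276.4] [278.4 228.1]
0.18 [422.8 267. ] [278.1 240.2]
0.2 [425.9 257.1] [277.8 254.9]
0.22 [429.2 246.8] [277.4 272.8]
0.24 [432.6 236.2] [276.9 295.4]
```

View pics/s3.png

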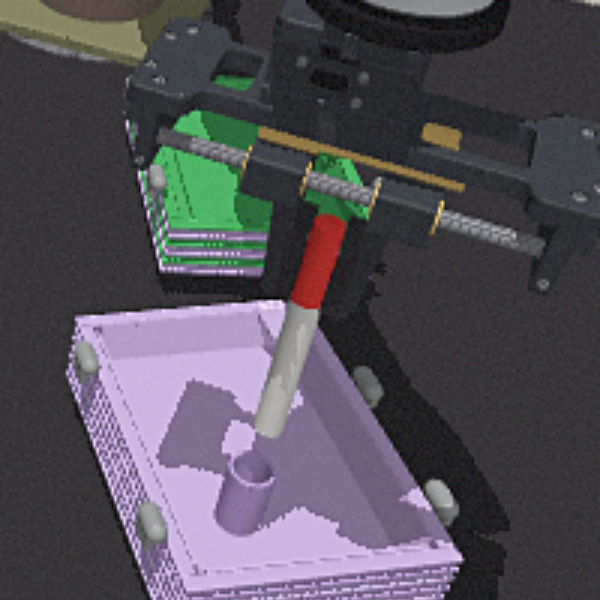

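```bash
python3 - <<'E'
from h import *
t=cv2.imread("pics/t3.png");cv2.imwrite("pics/t3z.png",np.hstack([cv2.resize(t[115:235,115:225],None,fx=4,fy=4,interpolation=2),cv2.resize(t[115:235,235:325],None,fx=4,fy=4,interpolation=2)]))
s=r.state();show(s)
# pot rim circle via contour of scene+top rim, top image: bright gray ring
g=cv2.cvtColor(t,cv2.COLOR_BGR2GRAY)[120:180,268:304];print(g[10:40:2,::2])
E
```

```text
t 3.32 pos [0.6167 0.2847 0.2176] x [ 0.004  0.002 -1.   ] yang 1.553 F [-0.5  0.4 -0.2] T [-0.01 -0.05 -0.01] w 0.0138
[[ 27  27  31  29  30  30  28  94 158 199 172  49  27  25  32  29  31  31]
 [ 53  52  52  51  50 105 176  97  84  81  82 104 162  68  51  50  54  54]
 [ 54  53  54  53 136 136  83  84  86  83  82  83  82 159  91  54  55  55]
 [ 52  52  55  74 183  82  81  84  82  83  83  82  83  81 147  54  52  56]
 [ 53  52  53 192  87  82  80  83  82  83  83  84  82  81 121 106  53  55]
 [ 53  53  53 178  89  82  80  83  83  83  82  82  80  80  80 162  54  55]
 [ 54  53  52 157  91  83  81  83  81  85  82  83  82  79  76 166  53  54]
 [ 55  55  54 196  90  78  81 118 113 109  92  81  80  78  90 183  55  53]
 [ 53  54  54 109 132  80 121 125 124 124 121 108  80  78 196  72  55  54]
 [ 54  53  52  58 196 106 123 123 125 125 126 124  96  92 172  53  56  53]
 [ 53  53  53  32  78 213 234 236 232 184 123 122 146 206  61  56  55  55]
 [ 52  54  28  27  67  79 117 230 230 228 191 218 117  71  55  53  53  54]
 [ 52  31  29  28  60  76  77  77  88  92  87  78  74  61  54  53  55  53]
 [ 55  30  27  28  42  72  76  75  77  76  76  75  72  55  55  54  55  54]
 [ 40  30  29  30  30  61  74  77  76  75  78  74  54  54  54  55  54  55]]
```

View pics/t3z.png

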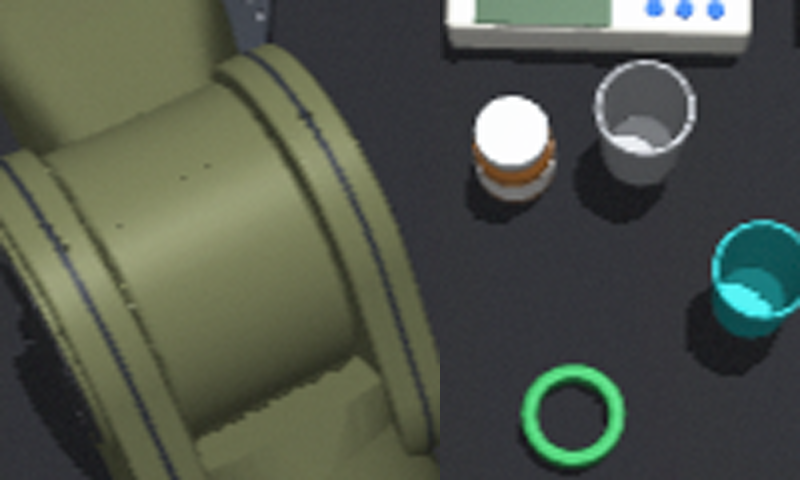

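The marker is out of the well, held and upright, with its foot about 98 mm below the TCP. Moving it to the pot.

Emit:
arm_command:
  moves:
    - [-0.01,-0.025,0.004,0,0,0,0.01]
    - [-0.02,-0.057,0.009,0,0,0,0.01]
    - [-0.022,-0.09,0.015,0,0,0,0.01]
    - [-0.022,-0.122,0.021,0,0,0,0.01]
    - [-0.022,-0.155,0.027,0,0,0,0.01]

```text
time: 3.73
position: [0.6395, 0.1271, 0.2368]
ee_rot: [0.006, 0.708, -0.006, 0.707]
force: [1.0, -0.7, 0.5]
gripper_width: 0.0134
```

Emit:
arm_command:
  moves:
    - [0,-0.032,0.005,0,0,0,0.01]
    - [0,-0.065,0.01,0,0,0,0.01]
    - [0,-0.098,0.016,0,0,0,0.01]
    - [0,-0.13,0.022,0,0,0,0.01]
    - [0,-0.15,0.026,0,0,0,0.01]

```text
time: 4.15
position: [0.6628, -0.0273, 0.2362]
ee_rot: [0.007, 0.708, -0.009, 0.706]
force: [0.8, -1.1, -1.0]
gripper_width: 0.0138
```

```bash
python3 - <<'E'
from h import *
s=r.state();show(s);plan((.665,-.041,.24),down(np.pi/2-.019),s);w=r.camera("wrist");cv2.imwrite("pics/w4.png",w)
E
```

```text
t 4.15 pos [ 0.6628 -0.0273  0.2362] x [-0.002 -0.003 -1.   ] yang 1.549 F [ 0.8 -1.1 -1. ] T [-0.03 -0.08  0.03] w 0.0138
shift [-0.0038 -0.0137  0.0025] | 0.014 rotvec [-0.0032 -0.002   0.0032] deg 0.3
```

View pics/w4.png

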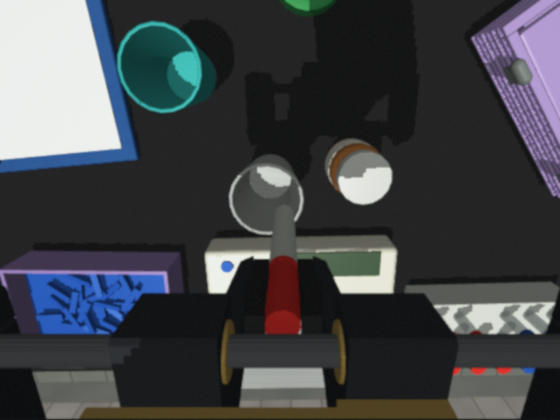

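```bash
python3 - <<'E'
from h import *
s=r.state();print(onz("wrist",(266.5,195.5),.095,s));show(s);plan((.665,-.042,.11),R.from_quat(s["ee_rot"]),s)
E
```

```text
[ 0.66014615 -0.04668559  0.095     ]
t 4.2 pos [ 0.6634 -0.0322  0.2359] x [-0.002 -0.007 -1.   ] yang 1.543 F [ 0.9 -4.2 -0.1] T [-0.21 -0.    0.01] w 0.0136
shift [ 0.126  -0.0088  0.0021] | 0.126 rotvec [0. 0. 0.] deg 0.0
```

The wrist view puts the pot at about (0.662, -0.045), agreeing with the top view. Aligning, then lowering.

Emit:
arm_command:
  moves:
    - [0,-0.012,0,0,0,0,0.01]
    - [0,-0.012,0,0,0,0,0.01]
    - [0,-0.012,0,0,0,0,0.01]
    - [0.02,-0.012,0,0,0,0,0.01]
    - [0.04,-0.012,0,0,0,0,0.01]

```text
time: 4.62
position: [0.6639, -0.0312, 0.1984]
ee_rot: [0.006, 0.706, -0.005, 0.708]
force: [-0.5, 0.2, -1.0]
gripper_width: 0.0134
```

```bash
python3 - <<'E'
from h import *
s=r.state();show(s);plan((.663,-.044,.11),down(np.pi/2-.019),s);w=r.camera("wrist");cv2.imwrite("pics/w5.png",w[100:])
E
```

```text
t 4.62 pos [ 0.6639 -0.0312  0.1984] x [ 0.003  0.002 -1.   ] yang 1.556 F [-0.5  0.2 -1. ] T [-0.    0.01 -0.  ] w 0.0134
shift [ 0.0884 -0.013  -0.001 ] | 0.089 rotvec [ 0.0038  0.0032 -0.0018] deg 0.3
```

View pics/w5.png

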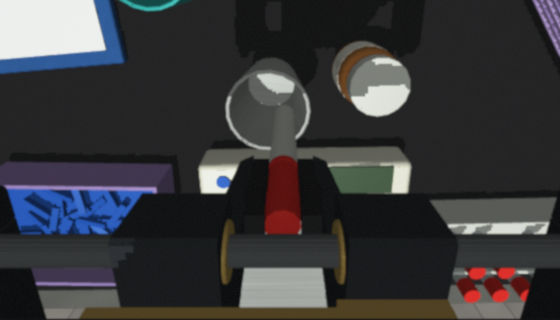

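Emit:
arm_command:
  moves:
    - [0,-0.014,0,0,0,0,0.01]
    - [0,-0.014,0,0,0,0,0.01]
    - [0.01,-0.014,0,0,0,0,0.01]
    - [0.035,-0.014,0,0,0,0,0.01]
    - [0.055,-0.014,0,0,0,0,0.01]

```text
time: 5.08
position: [0.6638, -0.0476, 0.1431]
ee_rot: [0.007, 0.706, -0.006, 0.708]
force: [-0.4, 0.3, -0.4]
gripper_width: 0.0135
```

```bash
python3 - <<'E'
from h import *
s=r.state();show(s);w=r.camera("scene");cv2.imwrite("pics/s6.png",cv2.resize(w[130:330,150:350],None,fx=3,fy=3))
E
```

```text
t 5.08 pos [ 0.6638 -0.0476  0.1431] x [ 0.003  0.    -1.   ] yang 1.553 F [-0.4  0.3 -0.4] T [-0.01  0.05 -0.02] w 0.0135
```

View pics/s6.png

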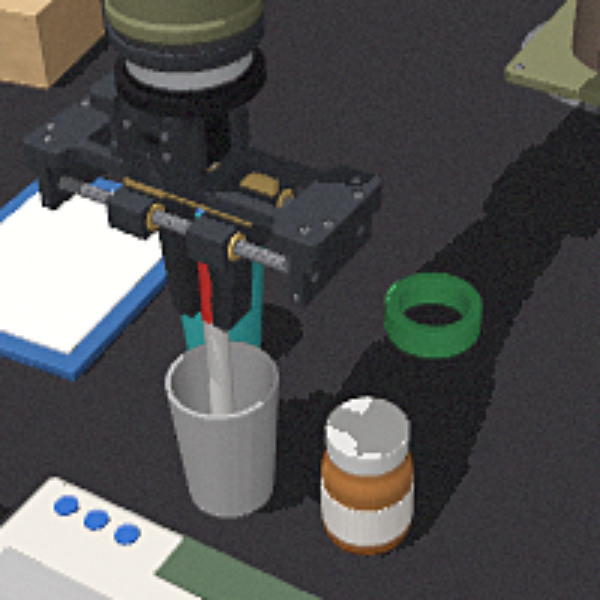

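The marker's foot is inside the steel pot's mouth. Lowering it and letting go.

Emit:
arm_command:
  moves:
    - [0.012,0.002,0,0,0,0,0.01]
    - [0.024,0.002,0,0,0,0,0.01]
    - [0.031,0.002,0,0,0,0,0.01]
    - [0.031,0.002,0,0,0,0,0.01]
    - [0.031,0.002,0,0,0,0,0.025]

```text
time: 5.55
position: [0.663, -0.0457, 0.1118]
ee_rot: [0.006, 0.707, -0.006, 0.707]
force: [0.5, 0.8, -0.4]
gripper_width: 0.018
```

Emit:
arm_command:
  moves:
    - [0,0,0,0,0,0,0.045]
    - [0,0,0,0,0,0,0.06]
    - [0,0,0,0,0,0,0.06]
    - [0,0,0,0,0,0,0.06]
    - [-0.01,0,0,0,0,0,0.06]

```text
time: 5.97
position: [0.6615, -0.0459, 0.1205]
ee_rot: [0.006, 0.708, -0.006, 0.706]
force: [0.2, -0.2, -0.7]
gripper_width: 0.0514
```

```bash
python3 - <<'E'
from h import *
s=r.state();show(s);w=r.camera("scene");cv2.imwrite("pics/s7.png",cv2.resize(w[130:330,150:350],None,fx=3,fy=3))
E
```

```text
t 5.97 pos [ 0.6615 -0.0459  0.1205] x [-0.003 -0.    -1.   ] yang 1.553 F [ 0.2 -0.2 -0.7] T [ 0.02 -0.04  0.04] w 0.0514
```

View pics/s7.png

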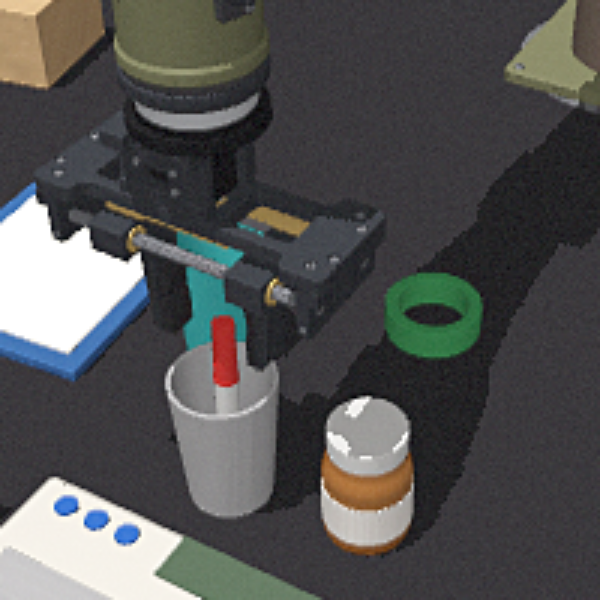

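The marker is in the pot. Raising the gripper and heading for the tab.

Emit:
arm_command:
  moves:
    - [-0.035,0,0,0,0,0,0.06]
    - [-0.07,0,0,0,0,0,0.06]
    - [-0.1,0.015,-0.01,0,0,0,0.06]
    - [-0.1,0.045,-0.03,0,0,0,0.05]
    - [-0.1,0.077,-0.05,0,0,0,0.04]

```text
time: 6.43
position: [0.6159, 0.0313, 0.2248]
ee_rot: [0.008, 0.705, -0.008, 0.71]
force: [-0.0, 1.2, 0.4]
gripper_width: 0.0487
```

Emit:
arm_command:
  moves:
    - [0,0.032,-0.021,0,0,0,0.04]
    - [0,0.064,-0.042,0,0,0,0.04]
    - [0,0.096,-0.063,0,0,0,0.04]
    - [0,0.128,-0.084,0,0,0,0.04]
    - [0,0.16,-0.105,0,0,0,0.04]

```text
time: 6.85
position: [0.5112, 0.1954, 0.2227]
ee_rot: [0.007, 0.707, -0.006, 0.708]
force: [0.6, 0.8, 0.7]
gripper_width: 0.04
```

```bash
python3 - <<'E'
from h import *
s=r.state();show(s);plan((.4519,.281,.22),down(np.pi/2-.019),s)
E
```

```text
t 6.85 pos [0.5112 0.1954 0.2227] x [ 0.002  0.001 -1.   ] yang 1.553 F [0.6 0.8 0.7] T [ 0.07 -0.02 -0.01] w 0.04
shift [ 0.0026  0.0845 -0.0609] | 0.104 rotvec [ 0.001   0.0015 -0.0007] deg 0.1
```

Emit:
arm_command:
  moves:
    - [0,0.028,-0.02,0,0,0,0.035]
    - [0,0.056,-0.04,0,0,0,0.035]
    - [0.02,0.084,-0.06,0,0,0,0.035]
    - [0.04,0.084,-0.06,0,0,0,0.035]
    - [0.04,0.084,-0.06,0,0,0,0.035]

```text
time: 7.27
position: [0.4507, 0.2804, 0.18]
ee_rot: [0.004, 0.708, -0.005, 0.706]
force: [0.9, -0.6, -0.4]
gripper_width: 0.0349
```

```bash
python3 - <<'E'
from h import *
s=r.state();show(s);w=r.camera("wrist");cv2.imwrite("pics/w8.png",w);t=r.camera("top");cv2.imwrite("pics/t8.png",t)
c=cen(mask(w,[20,120,80],[35,255,255],(200,180,360,400)));print(c)
for z in(.115,.094,.073): print(proj("wrist",(.4519,.281,z),s))
E
```

```text
t 7.27 pos [0.4507 0.2804 0.18  ] x [-0.004 -0.001 -1.   ] yang 1.559 F [ 0.9 -0.6 -0.4] T [-0.03 -0.    0.03] w 0.0349
(array([281.13399504, 221.01985112]), 403, (np.int64(277), np.int64(198), np.int64(286), np.int64(243)))
[282.21760177 231.40524101]
[282.2894389  220.90397306]
[282.35056874 211.96791413]
```

View pics/w8.png

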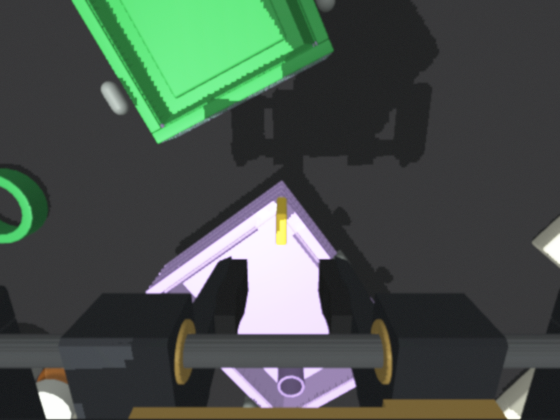

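The tab is at (281,221), predicted (282,221), and square to the jaws. Descending.

Emit:
arm_command:
  moves:
    - [0.025,0,0.001,0,0,0,0.035]
    - [0.05,0,0.001,0,0,0,0.035]
    - [0.072,0,0.001,0,0,0,0.035]
    - [0.085,0,0.001,0,0,0,0.035]
    - [0.09,0,0.001,0,0,0,0.035]

```text
time: 7.78
position: [0.4558, 0.2771, 0.0911]
ee_rot: [0.007, 0.707, -0.008, 0.707]
force: [0.2, 0.1, 1.0]
gripper_width: 0.0348
```

```bash
python3 - <<'E'
from h import *
s=r.state();show(s);plan((.452,.281,.081),down(np.pi/2-.019),s);w=r.camera("wrist");cv2.imwrite("pics/w9.png",w)
E
```

```text
t 7.78 pos [0.4558 0.2771 0.0911] x [ 0.    -0.002 -1.   ] yang 1.55 F [0.2 0.1 1. ] T [ 0.02  0.02 -0.04] w 0.0348
shift [ 0.0101  0.0038 -0.0039] | 0.011 rotvec [-0.002   0.0001  0.0015] deg 0.1
```

View pics/w9.png

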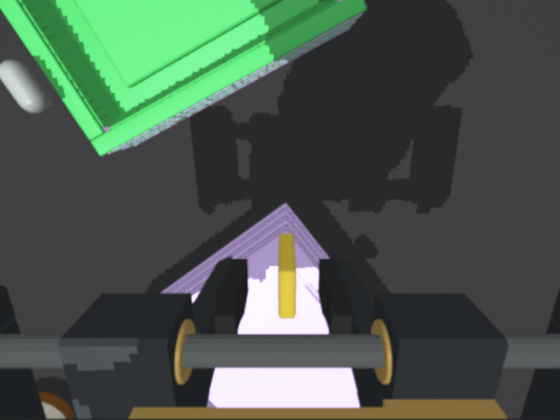

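Emit:
arm_command:
  moves:
    - [0.003,0.0035,-0.003,0,0,0,0.035]
    - [0.007,0.0035,-0.003,0,0,0,0.035]
    - [0.01,0.0035,-0.003,0,0,0,0.035]
    - [0.01,0.0035,-0.003,0,0,0,0.035]
    - [0.01,0.0035,-0.003,0,0,0,0.03]

```text
time: 8.25
position: [0.4519, 0.2826, 0.0821]
ee_rot: [0.006, 0.707, -0.006, 0.707]
force: [0.1, -0.5, -0.4]
gripper_width: 0.0312
```

```bash
python3 - <<'E'
from h import *
s=r.state();show(s);plan((.452,.281,.081),down(np.pi/2-.019),s);w=r.camera("wrist")
c=cen(mask(w,[20,120,80],[35,255,255],(240,180,330,400)));print(c)
for z in(.115,.094,.073): print(proj("wrist",(.4519,.281,z),s))
E
```

```text
t 8.25 pos [0.4519 0.2826 0.0821] x [ 0.001  0.    -1.   ] yang 1.553 F [ 0.1 -0.5 -0.4] T [ 0.07  0.02 -0.01] w 0.0312
shift [ 0.0011 -0.0016  0.0002] | 0.002 rotvec [ 0.0012  0.0006 -0.0003] deg 0.1
(array([274.3299639 , 292.33285199]), 1385, (np.int64(266), np.int64(248), np.int64(282), np.int64(333)))
[276.28379601 319.52937683]
[277.08257434 291.12559266]
[277.69872661 269.21581421]
```

Emit:
arm_command:
  moves:
    - [0.001,-0.0035,0,0,0,0,0.03]
    - [0.001,-0.0035,0,0,0,0,0.03]
    - [0.001,-0.0035,0,0,0,0,0.025]
    - [0.001,-0.0035,0,0,0,0,0.02]
    - [0.001,-0.0035,0,0,0,0,0.014]

```text
time: 8.72
position: [0.4516, 0.2791, 0.0808]
ee_rot: [0.006, 0.707, -0.006, 0.707]
force: [0.2, 1.1, -0.3]
gripper_width: 0.0158
```

Emit:
arm_command:
  moves:
    - [0,0,0,0,0,0,0.004]
    - [0,0,0,0,0,0,0.002]
    - [0,0,0,0,0,0,0.002]
    - [0,0,0,0,0,0,0.002]
    - [0,0,0,0,0,0,0.002]

```text
time: 9.13
position: [0.4516, 0.2791, 0.0808]
ee_rot: [0.006, 0.707, -0.006, 0.707]
force: [-0.2, -0.5, 1.3]
gripper_width: 0.0073
```

```bash
python3 - <<'E'
from h import *
s=r.state();show(s);np.save("g.npy",s,allow_pickle=True);w=r.camera("wrist");cv2.imwrite("pics/w10.png",w)
E
```

```text
t 9.13 pos [0.4516 0.2791 0.0808] x [ 0.  0. -1.] yang 1.553 F [-0.2 -0.5  1.3] T [ 0.07  0.03 -0.  ] w 0.0073
```

View pics/w10.png

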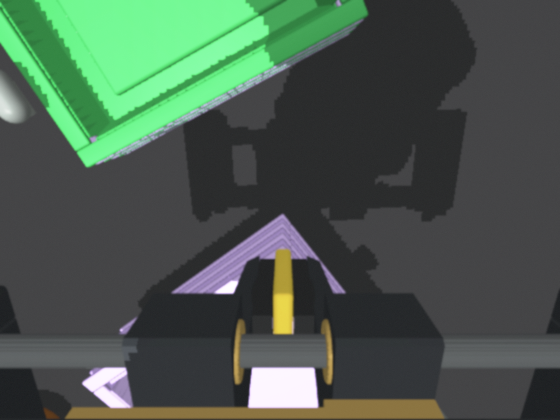

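Tab gripped (opening 7.3 mm). Now peeling by rotating about the far corner.

Emit:
arm_command:
  moves:
    - [-0.0035,0,0.0001,0,0.015,0,0.002]
    - [-0.0071,0,0.0003,0,0.03,0,0.002]
    - [-0.0106,0,0.0006,0,0.045,0,0.002]
    - [-0.0142,0,0.0009,0,0.06,0,0.002]
    - [-0.0177,0,0.0012,0,0.075,0,0.002]

```text
time: 9.6
position: [0.4527, 0.2792, 0.0982]
ee_rot: [0.007, 0.733, -0.006, 0.68]
force: [0.6, 0.9, -2.4]
gripper_width: 0.0076
```

```bash
python3 - <<'E'
from h import *
s=r.state();show(s);w=r.camera("scene");cv2.imwrite("pics/s11.png",cv2.resize(w[170:370,330:530],None,fx=3,fy=3))
E
```

```text
t 9.6 pos [0.4527 0.2792 0.0982] x [-0.076  0.002 -0.997] yang 1.552 F [ 0.6  0.9 -2.4] T [ 0.24  0.01 -0.18] w 0.0076
```

View pics/s11.png

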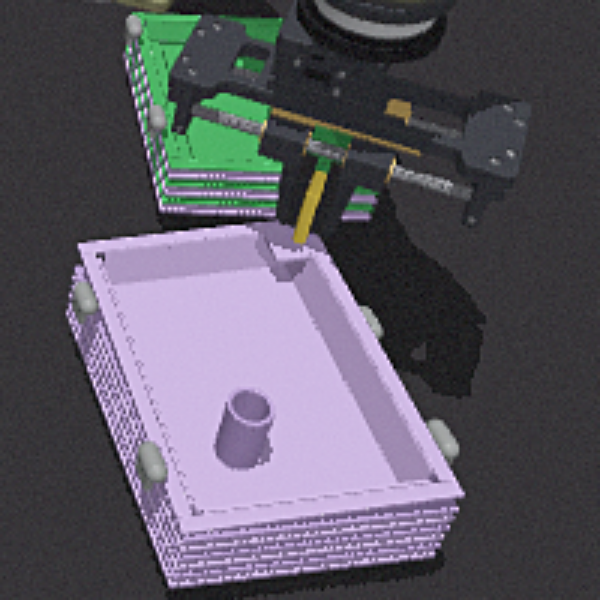

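The tab corner is up and the far corner still sits in the stack. Carrying on to about 0.18 rad.

Emit:
arm_command:
  moves:
    - [-0.0047,0,0.0002,0,0.02,0,0.002]
    - [-0.0094,0,0.0005,0,0.04,0,0.002]
    - [-0.0142,0,0.0009,0,0.06,0,0.002]
    - [-0.0188,0,0.0014,0,0.08,0,0.002]
    - [-0.0247,0,0.0021,0,0.105,0,0.002]

```text
time: 10.07
position: [0.4557, 0.2787, 0.1227]
ee_rot: [0.006, 0.769, -0.006, 0.64]
force: [-0.3, -0.4, -2.0]
gripper_width: 0.0079
```

```bash
python3 - <<'E'
from h import *
s=r.state();show(s);w=r.camera("scene");cv2.imwrite("pics/s12.png",cv2.resize(w[170:370,330:530],None,fx=3,fy=3))
E
```

```text
t 10.07 pos [0.4557 0.2787 0.1227] x [-0.181  0.002 -0.983] yang 1.554 F [-0.3 -0.4 -2. ] T [0.17 0.14 0.09] w 0.0079
```

View pics/s12.png

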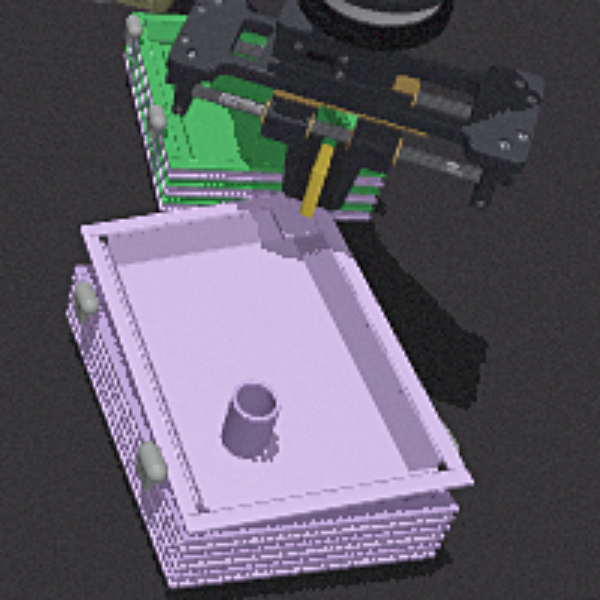

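Freed on all the visible lugs. Lifting straight up.

Emit:
arm_command:
  moves:
    - [-0.01,0,-0.002,0,0,0,0.002]
    - [-0.02,0,-0.004,0,0,0,0.002]
    - [-0.03,0,-0.006,0,0,0,0.002]
    - [-0.045,0,-0.008,0,0,0,0.002]
    - [-0.06,0,-0.011,0,0,0,0.002]

```text
time: 10.53
position: [0.4564, 0.2788, 0.1852]
ee_rot: [0.007, 0.768, -0.006, 0.641]
force: [-0.3, -0.1, -0.8]
gripper_width: 0.0079
```

```bash
python3 - <<'E'
from h import *
s=r.state();show(s);w=r.camera("scene");cv2.imwrite("pics/s13.png",cv2.resize(w[170:370,330:530],None,fx=3,fy=3))
E
```

```text
t 10.53 pos [0.4564 0.2788 0.1852] x [-0.178  0.003 -0.984] yang 1.553 F [-0.3 -0.1 -0.8] T [ 0.04 -0.12  0.03] w 0.0079
```

View pics/s13.png

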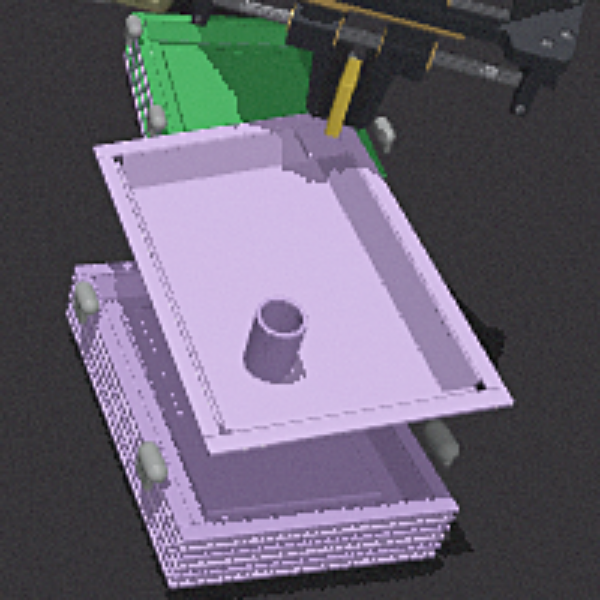

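The tray is free and the stack stayed put. Now raising further and levelling.

Emit:
arm_command:
  moves:
    - [-0.015,0,-0.003,0,-0.03,0,0.002]
    - [-0.033,0,-0.006,0,-0.07,0,0.002]
    - [-0.05,0,-0.009,0,-0.11,0,0.002]
    - [-0.067,0,-0.012,0,-0.15,0,0.002]
    - [-0.083,0,-0.015,0,-0.18,0,0.002]

```text
time: 11.0
position: [0.456, 0.279, 0.2697]
ee_rot: [0.006, 0.706, -0.006, 0.708]
force: [-0.3, 1.0, -2.0]
gripper_width: 0.0075
```

```bash
python3 - <<'E'
from h import *
s=r.state();show(s);plan((.43,-.282,.27),down(np.pi/2-.019),s);w=r.camera("scene");cv2.imwrite("pics/s14.png",w);w=r.camera("wrist");cv2.imwrite("pics/w14.png",w)
E
```

```text
t 11.0 pos [0.456  0.279  0.2697] x [ 0.003  0.    -1.   ] yang 1.554 F [-0.3  1.  -2. ] T [-0.01  0.09  0.04] w 0.0075
shift [-5.000e-04 -5.614e-01 -1.650e-02] | 0.562 rotvec [ 0.002   0.0027 -0.0002] deg 0.2
```

View pics/s14.png

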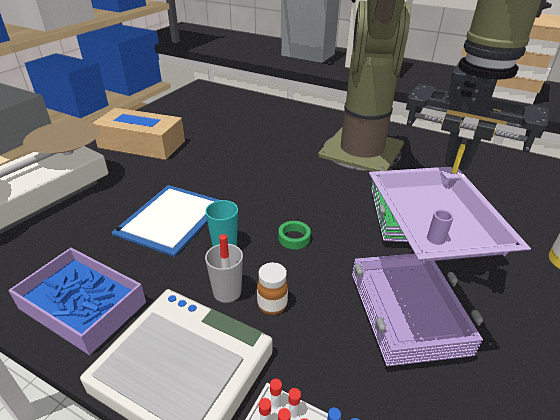

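View pics/w14.png

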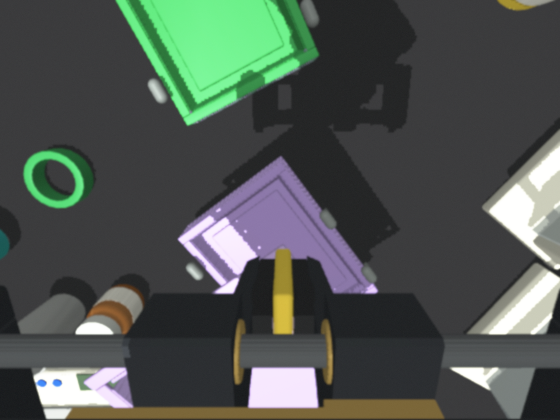

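The tray looks level in hand, with the marker in the pot and the stack, jar and tape unmoved. Carrying it across in gentle steps.

Emit:
arm_command:
  moves:
    - [0,-0.01,0,0,0,0,0.002]
    - [0,-0.025,0,0,0,0,0.002]
    - [0,-0.045,-0.001,0,0,0,0.002]
    - [0,-0.067,-0.002,0,0,0,0.002]
    - [0,-0.09,-0.003,0,0,0,0.002]

```text
time: 11.52
position: [0.4515, 0.1868, 0.2667]
ee_rot: [0.006, 0.708, -0.007, 0.706]
force: [0.6, -0.9, -1.9]
gripper_width: 0.0077
```

Emit:
arm_command:
  moves:
    - [0,-0.023,-0.001,0,0,0,0.002]
    - [0,-0.046,-0.002,0,0,0,0.002]
    - [0,-0.069,-0.003,0,0,0,0.002]
    - [0,-0.092,-0.004,0,0,0,0.002]
    - [0,-0.115,-0.004,0,0,0,0.002]

```text
time: 11.93
position: [0.4449, 0.0714, 0.2668]
ee_rot: [0.006, 0.708, -0.007, 0.706]
force: [0.6, 0.9, -1.2]
gripper_width: 0.0077
```

Emit:
arm_command:
  moves:
    - [0,-0.023,-0.001,0,0,0,0.002]
    - [0,-0.046,-0.002,0,0,0,0.002]
    - [0,-0.069,-0.003,0,0,0,0.002]
    - [0,-0.092,-0.004,0,0,0,0.002]
    - [0,-0.115,-0.004,0,0,0,0.002]

```text
time: 12.35
position: [0.4385, -0.0432, 0.2669]
ee_rot: [0.007, 0.708, -0.007, 0.706]
force: [0.2, 1.3, -1.5]
gripper_width: 0.0075
```

Emit:
arm_command:
  moves:
    - [0,-0.023,-0.001,0,0,0,0.002]
    - [0,-0.046,-0.002,0,0,0,0.002]
    - [0,-0.069,-0.003,0,0,0,0.002]
    - [0,-0.092,-0.004,0,0,0,0.002]
    - [0,-0.115,-0.004,0,0,0,0.002]

```text
time: 12.77
position: [0.4321, -0.1579, 0.2668]
ee_rot: [0.007, 0.708, -0.007, 0.706]
force: [-0.1, 0.1, -0.7]
gripper_width: 0.0077
```

```bash
python3 - <<'E'
from h import *
s=r.state();show(s);plan((.43,-.282,.23),down(np.pi/2-.019),s)
E
```

```text
t 12.77 pos [ 0.4321 -0.1579  0.2668] x [-0.004  0.001 -1.   ] yang 1.551 F [-0.1  0.1 -0.7] T [ 0.07  0.08 -0.01] w 0.0077
shift [ 0.0367 -0.1241  0.0004] | 0.129 rotvec [-0.0005 -0.0037 -0.0008] deg 0.2
```

Emit:
arm_command:
  moves:
    - [0.006,-0.023,0,0,0,0,0.002]
    - [0.014,-0.045,0,0,0,0,0.002]
    - [0.02,-0.066,0,0,0,0,0.002]
    - [0.026,-0.085,0,0,0,0,0.002]
    - [0.03,-0.1,0,0,0,0,0.002]

```text
time: 13.18
position: [0.43, -0.2582, 0.2362]
ee_rot: [0.008, 0.708, -0.007, 0.706]
force: [0.4, 0.0, -0.2]
gripper_width: 0.0077
```

Emit:
arm_command:
  moves:
    - [0.004,-0.012,0,0,0,0,0.002]
    - [0.006,-0.02,0,0,0,0,0.002]
    - [0.006,-0.024,0,0,0,0,0.002]
    - [0.006,-0.024,0,0,0,0,0.002]
    - [0.006,-0.024,0,0,0,0,0.002]

```text
time: 13.6
position: [0.4321, -0.2789, 0.2324]
ee_rot: [0.006, 0.707, -0.006, 0.707]
force: [0.4, -0.7, -0.9]
gripper_width: 0.0076
```

```bash
python3 - <<'E'
from h import *
s=r.state();show(s)
for n in("top","scene","wrist"): cv2.imwrite(f"pics/{n}15.png",r.camera(n))
E
```

```text
t 13.6 pos [ 0.4321 -0.2789  0.2324] x [ 0.     0.001 -1.   ] yang 1.554 F [ 0.4 -0.7 -0.9] T [ 0.03  0.1  -0.03] w 0.0076
```

View pics/top15.png

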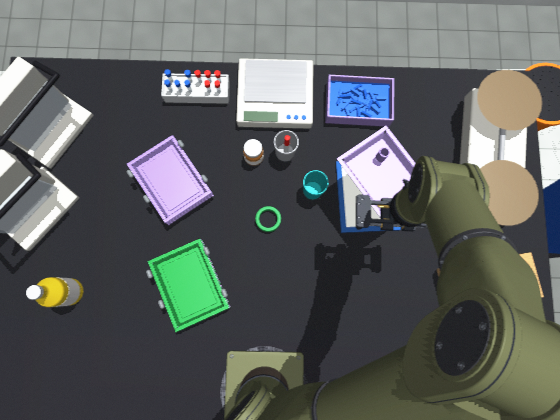

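View pics/scene15.png

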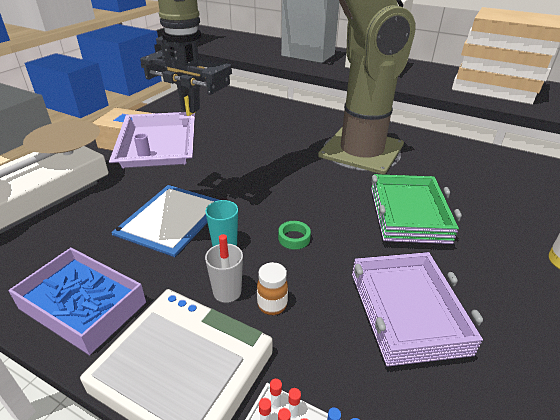

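```bash
python3 - <<'E'
from h import *
t=cv2.imread("pics/top15.png");s=cv2.imread("pics/scene15.png")
cv2.imwrite("pics/z15.png",np.hstack([cv2.resize(t[115:215,325:425],None,fx=4,fy=4,interpolation=2),cv2.resize(s[90:190,105:205],None,fx=4,fy=4,interpolation=2)]))
st=r.state();show(st)
c=np.array([.432,-.279,.2324])+[0,0,.019]   # grasp
yaw=.624
for nm,l in dict(far=(188.8,-141.6,-26),py=(188.8,8.4,-26),my=(-11.2,-141.6,-26),well=(133.8,-88.6,-6),mid=(88.8,-66.6,-26)).items():
    l=np.array(l)/1000;p=c+[np.cos(yaw)*l[0]-np.sin(yaw)*l[1],np.sin(yaw)*l[0]+np.cos(yaw)*l[1],l[2]]
    print(nm,p.round(3),proj("top",p).round(1),proj("scene",p).round(1))
E
```

```text
t 13.75 pos [ 0.4322 -0.2787  0.2326] x [ 0.001  0.    -1.   ] yang 1.555 F [ 0.6  0.2 -0.8] T [0.03 0.1  0.05] w 0.0079
far [ 0.668 -0.284  0.225] [386.8 124.9] [106.6 158.9]
py [ 0.58  -0.162  0.225] [336.9 158.2] [190.4 154.5]
my [ 0.506 -0.4    0.225] [437.5 191.2] [124.3 112.8]
well [ 0.592 -0.273  0.245] [385.1 152. ] [138.6 133.7]
mid [ 0.543 -0.281  0.225] [386.9 174.6] [154.6 131.9]
```

View pics/z15.png

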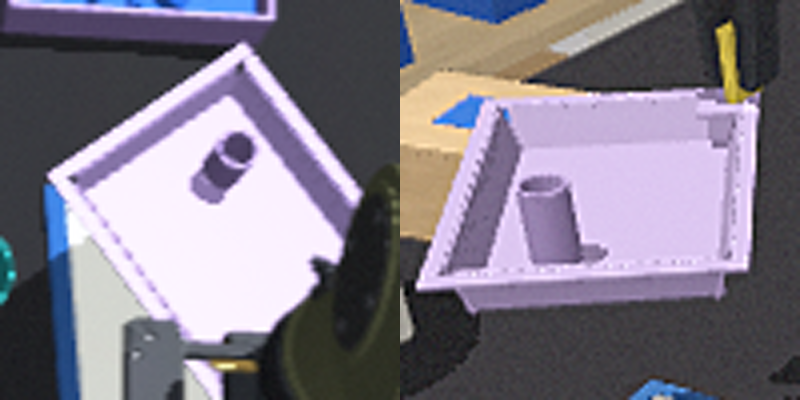

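```bash
python3 - <<'E'
from h import *
for n,a,b in(("far",(385.7,126.2),(109.5,162.5)),("py",(337.5,158.7),(191.8,157.5)),("well",(325+236/4,115+148/4),(105+145/4,90+187/4))): print(n,tri([ray("top",a),ray("scene",b)]))
s=r.state();w=cv2.imread("pics/wrist15.png")
E
```

```text
far (array([ 0.66656061, -0.28191426,  0.21799191]), [np.float64(0.0011765333289556208), np.float64(0.001176533328955454)])
py (array([ 0.57990112, -0.16247848,  0.21913512]), [np.float64(0.0021033011118967862), np.float64(0.002103301111896706)])
well (array([ 0.59261308, -0.2697061 ,  0.24041384]), [np.float64(0.001944926662474647), np.float64(0.0019449266624745843)])
```

View pics/wrist15.png

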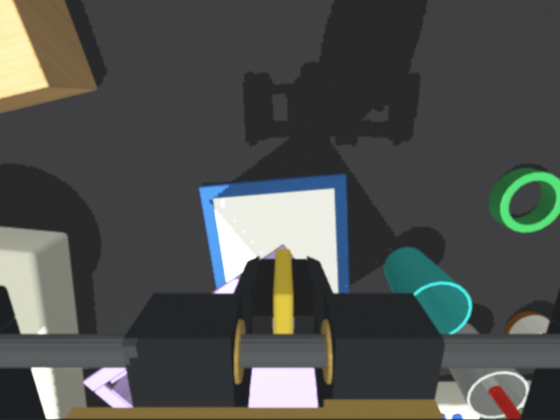

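Emit:
arm_command:
  moves:
    - [-0.003,-0.003,0,0,0,0,0.002]
    - [-0.003,-0.003,0,0,0,0,0.002]
    - [-0.003,-0.003,0,0,0,0,0.002]
    - [-0.003,-0.003,0,0,0,0,0.002]
    - [-0.003,-0.003,0,0,0,0,0.002]

```text
time: 14.17
position: [0.4317, -0.2826, 0.2352]
ee_rot: [0.006, 0.707, -0.006, 0.707]
force: [-0.7, -0.1, -0.7]
gripper_width: 0.0081
```

Emit:
arm_command:
  moves:
    - [0,0,0,0,0,0,0.002]
    - [0,0,0,0,0,0,0.002]
    - [0,0,0,0,0,0,0.002]
    - [0,0,0,0,0,0,0.002]
    - [0,0,0,0,0,0,0.002]

```text
time: 14.58
position: [0.4317, -0.2827, 0.2352]
ee_rot: [0.006, 0.707, -0.006, 0.707]
force: [-0.3, 0.6, -1.4]
gripper_width: 0.0077
```

```bash
python3 - <<'E'
from h import *
s=r.state();show(s);print(np.abs(s["joint_vel"]).max())
t=r.camera("top");sc=r.camera("scene");cv2.imwrite("pics/scene16.png",sc)
a=cv2.imread("pics/top0.png")
for n,lo,hi,roi in(("tape",[40,100,60],[85,255,255],(245,200,290,240)),("jar",[5,100,60],[18,255,255],(235,135,270,175)),("greenstack",[40,100,60],[85,255,255],(135,235,240,335)),("lilac",[120,20,90],[150,160,255],(110,120,225,235))):
    print(n,cen(mask(a,lo,hi,roi)),cen(mask(t,lo,hi,roi)))
old=cv2.imread("pics/scene15.png");d=cv2.absdiff(old,sc)[90:190,100:210].max(2);print("motion",(d>40).sum())
d=cv2.absdiff(cv2.imread("pics/scene0.png"),sc).max(2)[310:370,355:490];print("stack side diff",(d>50).sum())
E
```

```text
t 14.58 pos [ 0.4317 -0.2827  0.2352] x [ 0.  0. -1.] yang 1.553 F [-0.3  0.6 -1.4] T [0.08 0.06 0.  ] w 0.0077
0.001990375670331436
tape (array([267.79552716, 218.2172524 ]), 313, (np.int64(255), np.int64(206), np.int64(281), np.int64(231))) (array([267.72698413, 218.32380952]), 315, (np.int64(255), np.int64(206), np.int64(281), np.int64(231)))
jar (array([253.42253521, 157.14084507]), 71, (np.int64(243), np.int64(151), np.int64(262), np.int64(161))) (array([253.41428571, 157.08571429]), 70, (np.int64(243), np.int64(151), np.int64(262), np.int64(161)))
greenstack (array([187.51473214, 284.85825893]), 4480, (np.int64(147), np.int64(239), np.int64(228), np.int64(331))) (array([187.52110788, 284.92092919]), 4477, (np.int64(147), np.int64(239), np.int64(228), np.int64(331)))
lilac (array([169.3688867 , 179.05824527]), 4069, (np.int64(125), np.int64(134), np.int64(213), np.int64(224))) (array([169.47225558, 179.52702378]), 4163, (np.int64(126), np.int64(135), np.int64(213), np.int64(224)))
motion 1262
stack side diff 838
```

```bash
python3 - <<'E'
import cv2,numpy as np
a=cv2.imread("pics/scene0.png");b=cv2.imread("pics/scene16.png")
for n,(x0,y0,x1,y1) in dict(lugL=(372,312,392,340),lugR=(466,305,488,328),side=(385,340,485,368)).items():
    m=cv2.matchTemplate(b[y0-10:y1+10,x0-10:x1+10],a[y0:y1,x0:x1],cv2.TM_CCOEFF_NORMED);print(n,cv2.minMaxLoc(m)[1],np.array(cv2.minMaxLoc(m)[3])-10)
E
```

```text
lugL 0.8979883790016174 [0 0]
lugR 0.7724398374557495 [-2  2]
side 0.9464179873466492 [0 0]
```

View pics/scene16.png

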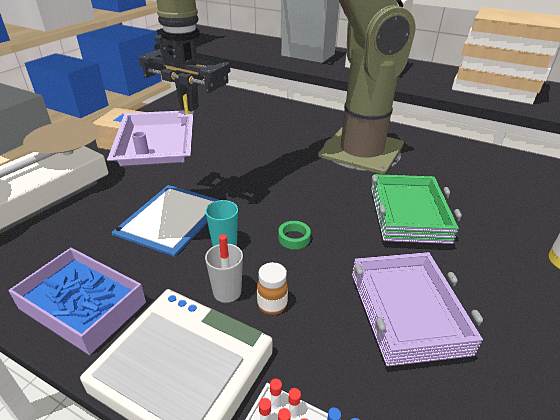

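The stack's side and left lug haven't shifted. The tray is held still above the panel, so I'm handing in.

```bash
python3 - <<'E'
from h import *
print(r.hand_in());show(r.state())
E
```

```text
the job is handed in; nothing more can be done
None
the job is handed in; nothing more can be done
```

I put the marker back in the steel pot, peeled the top tray off by its yellow tab, and handed in at about 15 s while holding the tray above the light panel. The peel turned the tray about 0.18 rad around its far corner before I lifted it clear and levelled it.

**Tray position:** the middle is at about (0.54, -0.28), within about 5 mm of the panel's middle. The underside is about 19 cm above the panel.

**Level and grip:** the joints were practically still. The cameras put two rim corners within about 1 mm of each other in height. They read about 6 mm lower than the arm's pose predicts, probably a camera height error, since the pot rim read about 6 mm low too. If it is real tilt, it is under 2°.

**Everything else:** the tape, jar and green stack are within about 0.1 px of where they started in the top view. The lower stack's side and left lug matched their starting positions exactly. The right lug matched 2 px off with a weak score. I put that down to the lug springing back once the tray was gone, but did not check it separately.

**Marker:** it slid about 8 mm in the grip as I pulled it out of the well. It still went into the pot and stands there.

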